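# Test the latching stop button of a yarn winder

### The job

Two ball winders stand on the counter; test the stop button of the one whose spindle is empty. With the fingertips press its black mushroom button straight down until it latches, take the fingers right off it so that you can see it stay down, then push one of its two wings sideways with a fingertip to twist it clockwise (seen from above) until it springs up again, and let it turn back. Only push, never pinch the button, and leave the other winder's button and the loose things around alone.

Things in the scene. Friction and masses are not known exactly. Their poses are not given: they have to be found in the camera images.
- winder_a: White yarn ball winder with the EMPTY spindle (test this one), fixed. Origin: centre of underside; +x to its rear, +y left seen from its front. 200 (x) x 130 (y) mm, deck 48 mm up. Stop button's upright axis at x -50 mm, y 0; turntable (radius 42) and spindle at x +52, y 0, up to 112 mm high; thin wire yarn guide at the left rear, up to 112 mm.
- winder_b: White yarn ball winder with a pale 70 mm ball of wool on its spindle, to 120 mm, fixed. Origin: centre of underside; +x to its rear, +y left seen from its front. 200 (x) x 130 (y) mm, deck 48 mm up. Stop button's upright axis at x -50 mm, y 0; turntable (radius 42) and spindle at x +52, y 0, up to 112 mm high; thin wire yarn guide at the left rear, up to 112 mm.
- stop_a_top (a point): Top centre of the dome of the empty winder's black stop button, on its axis; moves with the button. Cap radius 25 mm (ribs on the rim to 26.5), 20 to 38 mm above the deck when up, on a stem of radius 12. Latched, cap and wings stand 10 mm lower.
- stop_a_wing (a point): Middle of the height and thickness of the wing that at rest points to the winder's +y, 40 mm from the button's axis; a like wing points to -y. Wings are 10 mm thick, end 50 mm from the axis, and stand 20 to 34 mm above the deck when up, 10 to 24 mm when latched. Clockwise twist moves this wing towards the winder's +x (rear).
- stop_a (a joint): Press of the empty winder's button, m: 0 up, about 0.010 when latched, 0.0125 fully down. It must be pressed beyond 0.010, untwisted, to latch. Spring: 2.5 N at first, about 8 N peak. Twisted by about 0.5 rad or more it leaves the latch and its spring lifts it.
- twist_a (a joint): Twist of the same button, rad: 0 at rest, grows clockwise seen from above, stops at 0.85. Takes up to 0.1 N m (3 N at a wing); a spring turns it back to 0 when let go, up or down.
- stop_b (a joint): Press of the other winder's stop button, m; leave at 0.
- spool: Loose spool of thread standing on end, 31 mm across, 52 mm high; origin at centre of underside. Leave alone.
- tin: Loose round tin, 64 mm across, 25 mm high; origin at centre of underside. Leave alone.
- tape: Loose round tape measure, 51 by 65 by 21 mm; origin at underside. Leave alone.

How it is judged:
By the outcome, as a careful person would: the job done as asked, in the order asked, and still so for the second after the job is handed in, with the robot touching nothing.
It also fails if it takes over 48 s, if anything falls off the work surface, if the arm or the gripper's body presses on something with over 40 N, if the wrist force passes 120 N, or if a joint passes its speed limit or range.

### The arm

A 7-joint arm with a two-finger parallel gripper is mounted at the origin on a cart in front of the work surface, level with it; the furniture and walls round the work are solid. World frame = base frame: x ahead of the robot, y to its left, z up, the work surface at z = 0. Lengths are in m, angles in rad, forces in N, time in s.
With the tool pointing down it reaches from about 0.4 to 0.85 m from the base axis. Payload 4.5 kg.
Tool frame: the origin (TCP) lies at the very end of the fingers, on their centre line; the grasp point (between the pads) lies 19 mm behind it (r.grip_depth is the z of the grasp point in the tool frame, in m); z points along the fingers, y is the line along which they close (so a half turn about z gives the same grasp; the last joint's range is limited). The gripper opens to 88 mm and grips with 3 to 60 N. Pads are 18 mm wide; open, the fingers measure 123 mm over their backs; the gripper's body (75 mm by 187 mm) begins 45 mm behind the grasp point.
Start: joints at [-1.093, 0.689, -0.195, 1.565, 0.157, 0.902, -0.215], TCP at [0.268, 0.564, 0.239] pointing down, gripper open.
Joint ranges: [-3.01, 3.01], [-0.46, 2.08], [-1.47, 1.51], [0.13, 2.56], [-1, 4.14], [0.04, 2.09], [-2.66, 2.66]. Speed limits (rad/s): [2.57, 2.57, 3.14, 3.14, 3.14, 3.14, 3.14].

### API

Orientations are given as a unit quaternion [x, y, z, w].
In Python, from plant import r, imaging, finish_job, get_state gives the robot as it stands (r), with the cameras (imaging), the job as plain functions and the readings as plain functions.
- The arm moves only by the tool jog_arm, called after "Call:" as name(argument=value, ...) on one line, values as JSON. Schema: {"type":"object","properties":{"moves":{"type":"object","properties":{"jaw":{"type":"array","items":{"type":"number"},"minItems":1,"maxItems":10},"dx":{"type":"array","items":{"type":"number"},"minItems":1,"maxItems":10},"dy":{"type":"array","items":{"type":"number"},"minItems":1,"maxItems":10},"dz":{"type":"array","items":{"type":"number"},"minItems":1,"maxItems":10},"ax":{"type":"array","items":{"type":"number"},"minItems":1,"maxItems":10},"ay":{"type":"array","items":{"type":"number"},"minItems":1,"maxItems":10},"az":{"type":"array","items":{"type":"number"},"minItems":1,"maxItems":10}},"additionalProperties":false,"required":["jaw","dx","dy","dz","ax","ay","az"]},"grip_force":{"type":"number"},"only":{"type":"string"},"quiet":{"type":"boolean"},"lines":{"type":"string"}},"required":["moves"],"additionalProperties":false}. moves is an object with one list for each field, all of the same length, 1 to 10, a row being the entries at one place: jaw (the opening from 0.0 (shut) to 1.0 (fully open)), dx, dy, dz (the shift in m), ax, ay, az (a rotation vector in rad); each row is the pose to reach, as a shift and turn from the pose commanded when the call began, along the tool's axes at that moment; what a row does not reach only later rows make up. A row lasts 1/10 s, in which the tool goes at most 0.05 m and 0.15 rad, less where a joint would pass 70% of its speed; a pose out of reach is approached as far as the arm can. The fingers move at their own pace and stop on an object; grip_force is the grip in N (left out, the last holds). Time passes only in rows, so rows that do not move let the fingers close. The tool returns the time, the measured TCP pose, the force, the opening and the grip force at its end. only (a regular expression) keeps the lines of the reply that match it, lines (a string "A,B") keeps lines A to B, and quiet returns only ok. Input that does not fit is refused with a message, and nothing moves.
- get_state(): the state, without advancing time (a new reading comes with each control period).
- imaging.snapshot(name): name is "scene" or "top"; returns the picture (420x560x3 uint8, red, green, blue); there is no depth.
- imaging.camera_params(name): a dict with "fx", "fy", "cx", "cy" (pixels), "rvec" (rotation vector, rad) and "tvec" (3), from world to camera coordinates, as OpenCV has them. Camera axes: x right, y down, z forward; pixel columns grow to the right and rows downward; lengths in m; the calibration is good to about 2 mm. A picture is of the moment at which its call begins. camera_params takes no time and is no camera call.
- finish_job(): hands the job in; it is judged then, once.
The state is a dict: "clock": time; "q": joint angles; "qd": joint speeds; "joint_torque": joint torques, N m; "tool_pos": TCP position; "eef_rot": TCP orientation; "contact_force": force on the tool from outside, world axes, zero at the start; "moment": the same for the moment, N m; "opening": opening from 0.0 (shut) to 1.0 (fully open); "finger_force": force on a finger pad.
Only numpy, scipy, OpenCV 4.12 (cv2) and the standard library are available. Lean on these libraries where they do the work, as an engineer would, in place of code of your own. Each camera call takes 0.05 s, during which the arm holds its last target. There are 200 camera calls.

## Working session

There is one attempt and no reset: what is moved stays moved. The work goes in short steps, Python scripts to look and compute and a tool call to move; the robot and the scene stay as the last step left them, time stands still between calls to the robot, and variables do not carry over. Pictures are saved under pics/ and viewed, at most 10 in all, crops included, and the job is handed in when it is done.

```bash
ls; mkdir -p pics; python3 - <<'E'
from plant import r, imaging, finish_job, get_state
import cv2
for n in("scene","top"):
    cv2.imwrite(f"pics/{n}0.png",imaging.snapshot(n)[:,:,::-1]); print(n,imaging.camera_params(n))
s=get_state();print(s["clock"],s["tool_pos"],s["eef_rot"],s["opening"],s["contact_force"])
E
```

```text
pics
plant.py
scene {'fx': 406.69192284046716, 'fy': 406.69192284046716, 'cx': 279.45297106743334, 'cy': 209.28869966757466, 'rvec': array([ 1.95280425, -0.80172565,  0.48909585]), 'tvec': array([-0.41432915,  0.27243825,  0.99465588])}
top {'fx': 386.2796784296633, 'fy': 386.2796784296633, 'cx': 280.07783148739975, 'cy': 207.55498975161464, 'rvec': array([ 2.14396316, -2.19875179,  0.11434653]), 'tvec': array([-0.00950637,  0.58753876,  1.06229745])}
0.1 [0.26816172 0.56393417 0.23799839] [ 2.20025237e-01  9.75493843e-01 -8.03399457e-04 -1.10588136e-04] 1.0031390797235944 [ 0.50586807 -0.52754057  0.29575157]
```

View pics/scene0.png

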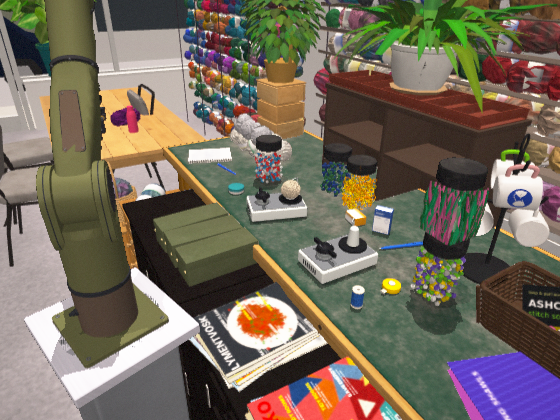

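View pics/top0.png

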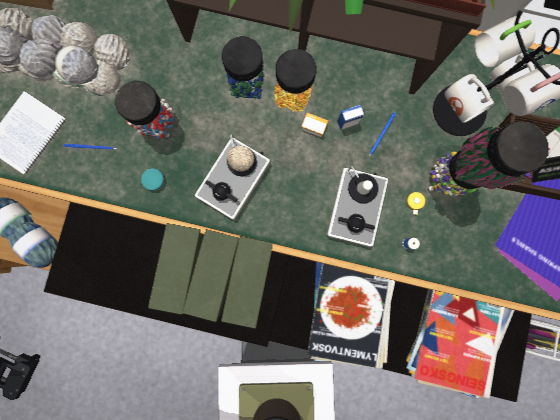

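The empty winder is the right one in the top view, with its button near (356,224). In the scene view the button is near (323,247). I'll enlarge both.

```bash
python3 - <<'E'
import cv2,numpy as np
a=cv2.imread("pics/top0.png")[160:255,315:400]; b=cv2.imread("pics/scene0.png")[215:290,290:390]
a=cv2.resize(a,None,fx=6,fy=6,interpolation=cv2.INTER_CUBIC);b=cv2.resize(b,None,fx=5.0,fy=5.0,interpolation=cv2.INTER_CUBIC)
c=np.zeros((570,790,3),np.uint8)
a=cv2.resize(a,(0,0),fx=.5,fy=.5) # 3x
c[:a.shape[0],:a.shape[1]]=a; c[:b.shape[0],280:280+b.shape[1]]=b
cv2.imwrite("pics/crop1.png",c)
E
```

```text
(no output)
```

View pics/crop1.png

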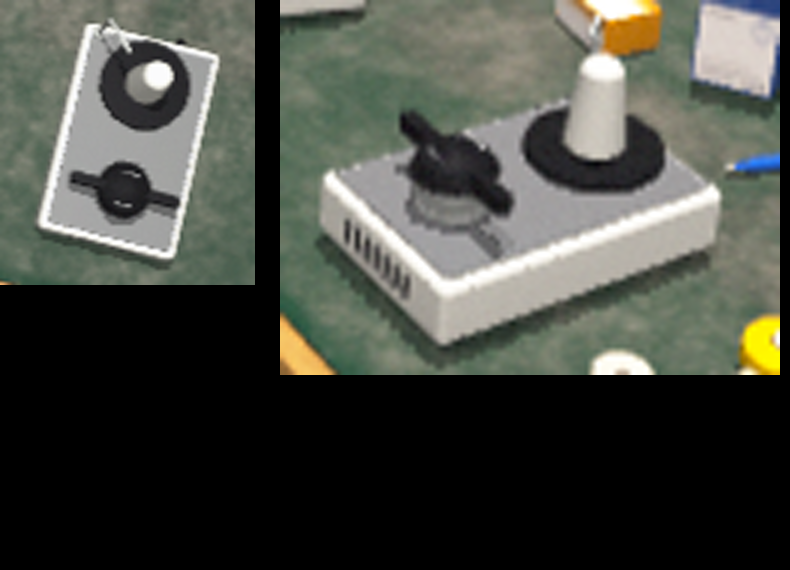

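The crop shows the cap at (124,189) in the top part, with wing ends at (72,178) and (178,202). In the scene part the dome is at (456,158), with wing ends at about (408,122) and (505,205). The deck corners are clear in both parts.

```bash
cat > geo.py <<'E'
import numpy as np,cv2
from plant import r, imaging, finish_job, get_state
from scipy.spatial.transform import Rotation as R
def P(n):
    c=imaging.camera_params(n);K=np.array([[c["fx"],0,c["cx"]],[0,c["fy"],c["cy"]],[0,0,1]])
    Rm=cv2.Rodrigues(np.array(c["rvec"]))[0];return K,Rm,np.array(c["tvec"])
def tri(a,b):
    M=[K@np.c_[Rm,t] for K,Rm,t in map(P,("top","scene"))]
    X=cv2.triangulatePoints(M[0],M[1],np.array(a,float),np.array(b,float))[:,0];return X[:3]/X[3]
def onz(n,u,z):
    K,Rm,t=P(n);d=Rm.T@np.linalg.inv(K)@[*u,1];o=-Rm.T@t;return o+d*(z-o[2])/d[2]
def proj(n,X):
    K,Rm,t=P(n);p=K@(Rm@X+t);return p[:2]/p[2]
T=lambda x,y:(315+(x+.5)/3-.5,160+(y+.5)/3-.5)
S=lambda x,y:(290+(x-279.5)/5-.5,215+(y+.5)/5-.5)
E
python3 - <<'E'
from geo import *
np.set_printoptions(precision=4,suppress=True)
for k,a,b in[("cap",T(124,189),S(456,158)),("wing+",T(73,178),S(407,124)),("wing-",T(177,202),S(504,205)),
 ("c fl",T(41,226),S(328,176)),("c fr",T(172,257),S(443,281)),("c rr",T(217,57),S(716,190)),("spindle",T(159,72),S(602,60))]:print(k,tri(a,b))
c=[onz("top",T(*p),.048) for p in((92,27),(217,56),(172,257),(41,226))]
for q in c:print(q)
m=np.mean(c,0);print("ctr",m)
ax=(c[0]+c[1]-c[2]-c[3])[:2];print("len",np.linalg.norm(ax)/2,"yaw",np.arctan2(ax[1],ax[0]))
ly=(c[0]+c[3]-c[1]-c[2])[:2];print("wid",np.linalg.norm(ly)/2,"yaw",np.arctan2(ly[1],ly[0])-np.pi/2)
wa,wb=onz("top",T(73,178),.079),onz("top",T(177,202),.079);d=wa-wb;print(wa,wb,(wa+wb)/2,np.linalg.norm(d),np.arctan2(d[1],d[0])-np.pi/2)
print("cap z.086",onz("top",T(124,189),.08))
E
```

```text
cap [ 0.537  -0.2282  0.0774]
wing+ [ 0.548  -0.183   0.0743]
wing- [ 0.5234 -0.2749  0.0756]
c fl [ 0.5074 -0.1574  0.0443]
c fr [ 0.4743 -0.2742  0.0495]
c rr [ 0.6595 -0.3266  0.0455]
spindle [ 0.6356 -0.2553  0.1128]
[ 0.6904 -0.2103  0.048 ]
[ 0.6601 -0.326   0.048 ]
[ 0.4744 -0.2747  0.048 ]
[ 0.5058 -0.1555  0.048 ]
ctr [ 0.5827 -0.2416  0.048 ]
len 0.19262604196908756 yaw -0.2790854453817463
wid 0.12142452499797539 yaw -0.2573878024118543
[ 0.5472 -0.1818  0.079 ] [ 0.5233 -0.2741  0.079 ] [ 0.5352 -0.228   0.079 ] 0.0953221656939555 -0.25312846220415564
cap z.086 [ 0.5361 -0.227   0.08  ]
```

The heights check out: wings at about 0.075–0.079, deck 0.048, spindle 0.113. The deck comes out at 193 x 121 mm, and both estimates put the button axis at (0.535, -0.228), yaw -0.265. I'll move the closed fingers above it with tool y along the winder's y.

```bash
cat >> geo.py <<'E'
AX=np.array([.535,-.228]); YAW=-.265
Rw=np.array([[np.cos(YAW),-np.sin(YAW)],[np.sin(YAW),np.cos(YAW)]])
def rel(wx,wy,z):  # winder-frame offset from button axis -> tool-frame shift from now
    s=get_state();Rt=R.from_quat(s["eef_rot"])
    tgt=np.r_[AX+Rw@[wx,wy],z]
    g=R.from_matrix(np.c_[np.r_[-Rw[:,0],0],np.r_[Rw[:,1],0],[0,0,-1]])
    loc=Rw.T@(np.array(s["tool_pos"][:2])-AX)
    print("now winder xy",loc.round(4),"z",round(s["tool_pos"][2],4),"t",s["clock"],"F",np.round(s["contact_force"],2))
    print("d",(Rt.inv().apply(tgt-s["tool_pos"])).round(4),"rv",(Rt.inv()*g).as_rotvec().round(3))
E
python3 -c "
from geo import *
rel(0,0,.16)"
```

Call:
jog_arm(moves={"jaw": [0,0,0,0,0,0,0,0,0,0],"dx": [-0.02,-0.05,-0.08,-0.11,-0.14,-0.17,-0.2,-0.23,-0.26,-0.29],"dy": [-0.02,-0.05,-0.08,-0.11,-0.145,-0.176,-0.207,-0.238,-0.269,-0.3],"dz": [0,0,0,0,0,0,0,0,0,0],"ax": [0,0,0,0,0,0,0,0,0,0],"ay": [0,0,0,0,0,0,0,0,0,0],"az": [-0.02,-0.05,-0.08,-0.11,-0.14,-0.179,-0.179,-0.179,-0.179,-0.179]}, grip_force=20)

```text
clock: 1.1
tool_pos: [0.4017, 0.1673, 0.2386]
eef_rot: [0.132, 0.991, -0.0, -0.0]
contact_force: [1.6, -0.2, -0.0]
opening: 0.115
finger_force: 0.0
```

```bash
python3 -c "
from geo import *
rel(0,0,.16)"
```

```text
now winder xy [-0.2322  0.3465] z 0.2386 t 1.1 F [ 1.55 -0.23 -0.02]
d [-0.2321 -0.3466  0.0786] rv [-0. -0.  0.]
```

Call:
jog_arm(moves={"jaw": [0,0,0,0,0,0,0,0,0,0],"dx": [-0.025,-0.05,-0.077,-0.104,-0.13,-0.157,-0.184,-0.21,-0.226,-0.232],"dy": [-0.035,-0.075,-0.115,-0.155,-0.195,-0.235,-0.275,-0.315,-0.338,-0.3466],"dz": [0,0,0,0,0,0,0.02,0.04,0.065,0.085],"ax": [0,0,0,0,0,0,0,0,0,0],"ay": [0,0,0,0,0,0,0,0,0,0],"az": [0,0,0,0,0,0,0,0,0,0]})

```text
clock: 2.1
tool_pos: [0.5342, -0.2312, 0.1517]
eef_rot: [0.135, 0.991, -0.001, -0.0]
contact_force: [-0.9, -0.0, 0.5]
opening: 0.003
finger_force: 0.0
```

Call:
jog_arm(moves={"jaw": [0,0,0],"dx": [0,0,0],"dy": [0,0,0],"dz": [0.02,0.03,0.03],"ax": [0,0,0],"ay": [0,0,0],"az": [0,0,0]})

```text
clock: 2.4
tool_pos: [0.5336, -0.2255, 0.1223]
eef_rot: [0.132, 0.991, 0.0, -0.002]
contact_force: [0.1, -0.2, 0.4]
opening: 0.005
finger_force: 0.0
```

```bash
python3 - <<'E'
from geo import *
rel(0,0,.09)
a=imaging.snapshot("top")[160:255,315:400,::-1]; b=imaging.snapshot("scene")[195:290,290:390,::-1]
c=np.zeros((570,790,3),np.uint8);c[:380,:340]=cv2.resize(a,None,fx=4,fy=4,interpolation=3);c[:380,350:750]=cv2.resize(b,None,fx=4,fy=4,interpolation=3)
cv2.imwrite("pics/c2.png",c[:380])
E
```

```text
now winder xy [-0.002   0.0021] z 0.1223 t 2.4 F [ 0.07 -0.22  0.43]
d [-0.0021 -0.0021  0.0323] rv [ 0.    -0.003  0.001]
```

View pics/c2.png

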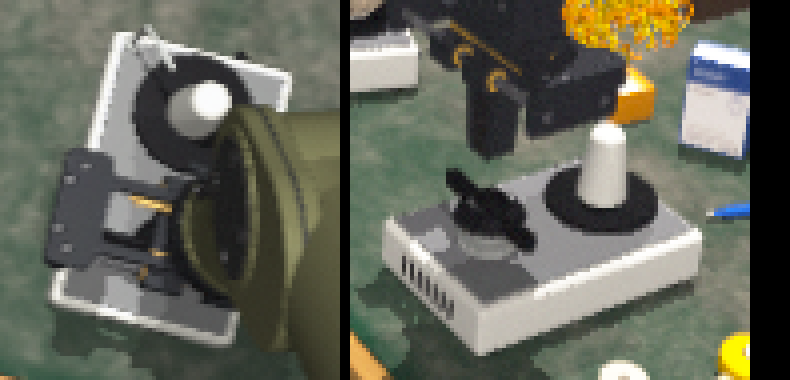

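The closed fingers hang about 35 mm over the button, lined up with it. The button at (490,210) in the crop is clear of them. I'll press in two stages.

Call:
jog_arm(moves={"jaw": [0,0,0,0,0,0],"dx": [-0.001,-0.002,-0.002,-0.002,-0.002,-0.002],"dy": [-0.001,-0.002,-0.002,-0.002,-0.002,-0.002],"dz": [0.01,0.022,0.032,0.037,0.04,0.04],"ax": [0,0,0,0,0,0],"ay": [0,0,0,0,0,0],"az": [0,0,0,0,0,0]})

```text
clock: 3.1
tool_pos: [0.5355, -0.2285, 0.0834]
eef_rot: [0.132, 0.991, 0.0, -0.001]
contact_force: [-2.3, 0.4, 2.9]
opening: 0.001
finger_force: 1.6
```

```bash
python3 -c "
from geo import *
rel(0,0,.0735)"
```

```text
now winder xy [ 0.0006 -0.0004] z 0.0834 t 3.1 F [-2.31  0.4   2.9 ]
d [0.0006 0.0004 0.0099] rv [-0.    -0.001  0.   ]
```

Call:
jog_arm(moves={"jaw": [0,0,0,0,0],"dx": [0,0,0,0,0],"dy": [0,0,0,0,0],"dz": [0.004,0.008,0.010,0.0115,0.0115],"ax": [0,0,0,0,0],"ay": [0,0,0,0,0],"az": [0,0,0,0,0]})

```text
clock: 3.6
tool_pos: [0.5358, -0.2286, 0.0735]
eef_rot: [0.132, 0.991, -0.0, -0.0]
contact_force: [-4.7, 1.4, 13.2]
opening: 0.001
finger_force: 6.7
```

```bash
python3 -c "
from geo import *
rel(0,0,.0735)"
```

```text
now winder xy [ 0.0009 -0.0004] z 0.0735 t 3.6 F [-4.66  1.4  13.15]
d [0.0009 0.0004 0.    ] rv [-0.001 -0.     0.   ]
```

13 N is above the 8 N spring peak, so it's at the bottom stop. Lifting off to look.

Call:
jog_arm(moves={"jaw": [0,0,0,0,0],"dx": [0,0,0,0,0],"dy": [0,0,0,0,0],"dz": [-0.01,-0.03,-0.05,-0.05,-0.05],"ax": [0,0,0,0,0],"ay": [0,0,0,0,0],"az": [0,0,0,0,0]})

```text
clock: 4.1
tool_pos: [0.5365, -0.2288, 0.1223]
eef_rot: [0.132, 0.991, -0.0, 0.001]
contact_force: [0.1, 0.2, -0.6]
opening: 0.004
finger_force: 0.0
```

```bash
python3 - <<'E'
from geo import *
rel(-.03,.048,.1235)
b=imaging.snapshot("scene")[195:290,290:390,::-1]
c=np.zeros((380,810,3),np.uint8);c[:,:400]=cv2.resize(cv2.imread("pics/scene0.png")[195:290,290:390],None,fx=4,fy=4,interpolation=3);c[:,410:]=cv2.resize(b,None,fx=4,fy=4,interpolation=3)
cv2.imwrite("pics/c3.png",c[:,10:])
E
```

```text
now winder xy [ 0.0017 -0.0004] z 0.1223 t 4.1 F [ 0.11  0.19 -0.56]
d [ 0.0317  0.0484 -0.0013] rv [0.    0.001 0.   ]
```

View pics/c3.png

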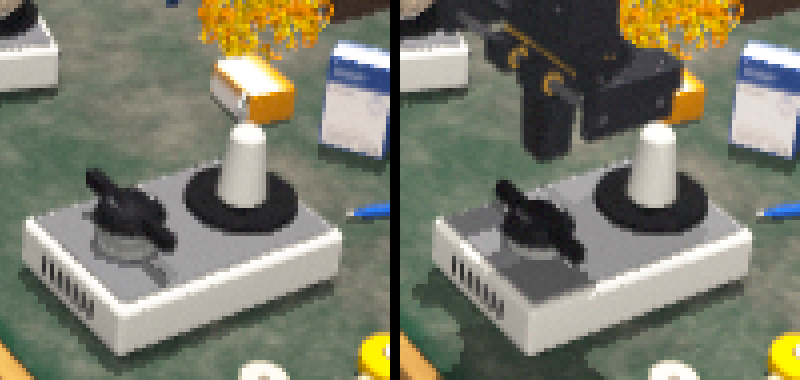

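Compared with the picture from before (left), the wings and cap sit about 3 px lower (wing end at (572,252) against (165,240)), and the fingers are clear, so it's latched. Next I go to the front side of the +y wing and down.

Call:
jog_arm(moves={"jaw": [0,0,0,0,0,0,0,0,0],"dx": [0.015,0.033,0.033,0.033,0.033,0.033,0.033,0.033,0.033],"dy": [0.023,0.048,0.048,0.048,0.048,0.048,0.048,0.048,0.048],"dz": [0,0,0,0.015,0.035,0.052,0.061,0.061,0.061],"ax": [0,0,0,0,0,0,0,0,0],"ay": [0,0,0,0,0,0,0,0,0],"az": [0,0,0,0,0,0,0,0,0]})

```text
clock: 5.05
tool_pos: [0.5169, -0.1739, 0.0612]
eef_rot: [0.132, 0.991, -0.0, -0.0]
contact_force: [0.5, 0.3, 0.3]
opening: 0.005
finger_force: 0.0
```

```bash
python3 - <<'E'
from geo import *
rel(-.014,.048,.062)
b=imaging.snapshot("scene")[195:290,290:390,::-1]
cv2.imwrite("pics/c4.png",cv2.resize(b,None,fx=5,fy=5,interpolation=3))
E
```

```text
now winder xy [-0.0316  0.0475] z 0.0612 t 5.05 F [0.52 0.29 0.27]
d [-0.0176  0.0005 -0.0008] rv [-0. -0.  0.]
```

View pics/c4.png

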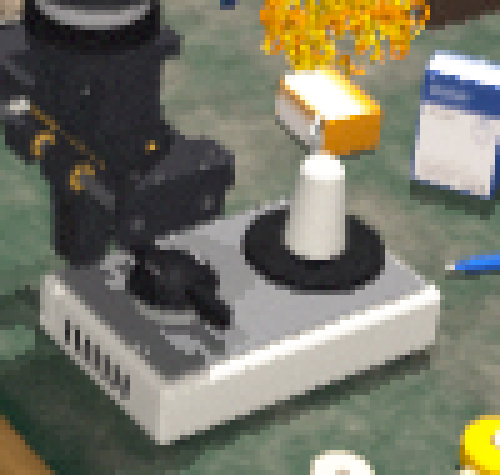

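The fingertip stands in front of the left wing (finger at (75,260), wing end at (135,245)) and clear of the cap. I'll push towards the rear.

Call:
jog_arm(moves={"jaw": [0,0,0,0,0,0,0],"dx": [-0.008,-0.015,-0.020,-0.025,-0.029,-0.032,-0.032],"dy": [0,0,0,0,0,0,0],"dz": [0,0,0,0,0,0,0],"ax": [0,0,0,0,0,0,0],"ay": [0,0,0,0,0,0,0],"az": [0,0,0,0,0,0,0]})

```text
clock: 5.8
tool_pos: [0.548, -0.1824, 0.0611]
eef_rot: [0.132, 0.991, -0.0, 0.0]
contact_force: [-1.2, 1.3, -0.3]
opening: 0.004
finger_force: 0.8
```

```bash
python3 -c "
from geo import *
rel(.008,.048,.062)"
```

```text
now winder xy [0.0006 0.0474] z 0.0611 t 5.8 F [-1.17  1.3  -0.29]
d [-0.0074  0.0006 -0.0009] rv [-0.  0. -0.]
```

Call:
jog_arm(moves={"jaw": [0,0,0,0,0],"dx": [-0.004,-0.007,-0.009,-0.009,-0.009],"dy": [0,0,0,0,0],"dz": [0,0,0,0,0],"ax": [0,0,0,0,0],"ay": [0,0,0,0,0],"az": [0,0,0,0,0]})

```text
clock: 6.3
tool_pos: [0.5564, -0.1842, 0.0611]
eef_rot: [0.132, 0.991, 0.0, 0.0]
contact_force: [-1.3, 1.3, 0.0]
opening: 0.004
finger_force: 0.9
```

```bash
python3 - <<'E'
from geo import *
rel(-.014,.048,.062)
b=imaging.snapshot("scene")[195:290,290:390,::-1]
cv2.imwrite("pics/c5.png",cv2.resize(b,None,fx=5,fy=5,interpolation=3))
E
```

```text
now winder xy [0.0092 0.0479] z 0.0611 t 6.3 F [-1.27  1.31  0.  ]
d [ 0.0232  0.0001 -0.0009] rv [0. 0. 0.]
```

View pics/c5.png

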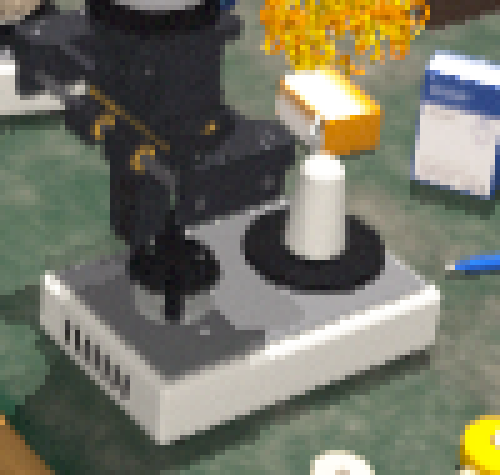

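The near wing now points forward at (175,300), and the cap has risen (top at about 235, previously 250) with the stem showing, so it sprang up. I'll back off gently so it can turn back, then lift away.

Call:
jog_arm(moves={"jaw": [0,0,0,0,0,0,0],"dx": [0.006,0.014,0.022,0.030,0.038,0.044,0.044],"dy": [0,0,0,0,0,0,0],"dz": [0,0,0,0,0,0,0],"ax": [0,0,0,0,0,0,0],"ay": [0,0,0,0,0,0,0],"az": [0,0,0,0,0,0,0]})

```text
clock: 7.05
tool_pos: [0.5128, -0.1729, 0.0613]
eef_rot: [0.132, 0.991, -0.0, -0.001]
contact_force: [0.5, 0.7, 0.2]
opening: 0.004
finger_force: 0.0
```

Call:
jog_arm(moves={"jaw": [0,0,0,0,0,0,0],"dx": [0,0,0,0.03,0.06,0.06,0.06],"dy": [0,0,0,0.03,0.06,0.06,0.06],"dz": [-0.02,-0.05,-0.09,-0.12,-0.12,-0.12,-0.12],"ax": [0,0,0,0,0,0,0],"ay": [0,0,0,0,0,0,0],"az": [0,0,0,0,0,0,0]})

```text
clock: 7.75
tool_pos: [0.4719, -0.0987, 0.1816]
eef_rot: [0.131, 0.991, -0.0, 0.0]
contact_force: [0.2, -0.6, -0.1]
opening: 0.003
finger_force: 0.0
```

```bash
python3 - <<'E'
from geo import *
b=imaging.snapshot("scene")[195:290,290:390,::-1]
c=np.zeros((380,810,3),np.uint8);c[:,:400]=cv2.resize(cv2.imread("pics/scene0.png")[195:290,290:390],None,fx=4,fy=4,interpolation=3);c[:,410:]=cv2.resize(b,None,fx=4,fy=4,interpolation=3)
cv2.imwrite("pics/c6.png",c[:,10:])
E
```

```text
(no output)
```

View pics/c6.png

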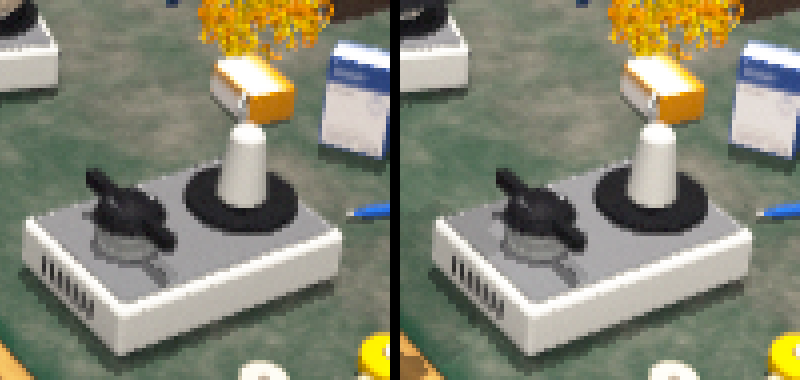

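The button looks the same as at the start: up, wings back at rest, arm clear.

```bash
python3 -c "
from plant import r, imaging, finish_job, get_state
print(finish_job())"
```

```text
the job is handed in; nothing more can be done
None
```

I pressed the empty winder's stop button until it latched, saw it stay down with the fingers off, then pushed a wing clockwise until it sprang up and let it turn back; the job was handed in at about 8 s with the arm clear.

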